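Dock the bench scraper on its hidden pin

TASK

Take the orange-handled steel scraper out of the leaning draining rack and put it away upright, notched edge down, in the slot of the blue and white dock. A pin hidden somewhere along the slot keeps it from going down until the notch in its edge straddles the pin, so feel along the slot for the place and lower it fully home, keeping hold of it until it is down; then let go. Leave the beaker, jar and bottle where they stand.

Things in the scene. Friction and masses are not known exactly. Their poses are not given: they have to be found in the camera images.
- scraper: Flat steel scraper: plate 4 mm thick (x), 90 wide (y), 115 high (z) under an orange bar handle 22 thick (x), 90 long (y), 26 high (z 115 to 141). Origin: middle of the lower edge; z points to the handle. Mid-edge notch 20 mm wide (y -10 to 10), 32 high. 0.33 kg. Starts in the rack, handle leaning 30 deg from vertical to the rack's -x. Either way round fits the dock.
- scraper_handle (a point): Centre of the scraper's handle, 128 mm above its lower edge along its z; axes as the scraper's.
- dock: Fixed blue and white block 64 (x) x 170 (y) x 90 mm high; origin: centre of its underside, z up. A slot open on top runs along y: 8 mm wide, 138 long, centred, floor at height 15; black mouth flares from 8 mm wide at height 78 to 24 at the top. Fully home, the scraper's origin is at height 15; stopped on the hidden pin, at height 41.
- dock_mouth (a point): Centre of the slot's mouth at the dock's top, height 90 mm; axes as the dock's. The fixed pin inside the slot spans its width, is 12 mm wide along y, round-topped, its top at height 41 mm (49 below the mouth). Its place along y is not measured: anywhere up to 20 mm either side of the middle.
- rack: Fixed draining rack: blue base 150 x 150 x 12 mm (centred 15 mm to -x of the origin, which is on the work surface), grey trough leaning 30 deg to -x. The scraper's lower edge rests 20 mm to +x of the origin, 22 mm up; a back plate (-x side) carries its lower 80 mm, a lip (+x side) the lower 29. It pulls out along its own z.
- beaker: Clear open beaker, 72 mm diameter, 90 mm high, origin at the centre of its underside. Bystander.
- jar: Amber jar with black cap, 64 mm diameter, about 90 mm high, origin at the centre of its underside. Bystander.
- bottle: White bottle with red cap, 60 mm diameter, about 160 mm high, origin at the centre of its underside. Bystander.
Mind the look-alikes: they are no part of the job. What is shaped like the dock but purple or turquoise is not meant.

How it is judged:
By the outcome, as a careful person would: the job done as asked, in the order asked, and still so for the second after the job is handed in, with the robot touching nothing.
It also fails if it takes over 61 s, if anything falls off the work surface, if the arm or the gripper's body presses on something with over 40 N, if the wrist force passes 120 N, or if a joint passes its speed limit or range.

ROBOT

A 6-joint arm with a two-finger parallel gripper is mounted at the origin on the work surface. World frame = base frame: x ahead of the robot, y to its left, z up, the work surface at z = 0. Lengths are in m, angles in rad, forces in N, time in s.
With the tool pointing down it reaches from about 0.25 to 0.725 m from the base axis. Payload 4 kg.
Tool frame: the origin (TCP) lies at the very end of the fingers, on their centre line; the grasp point (between the pads) lies 19 mm behind it; z points along the fingers, y is the line along which they close (so a half turn about z gives the same grasp; the last joint's range is limited). The gripper opens to 85 mm and grips with 20 to 120 N. Pads are 22 mm wide; open, the fingers measure 114 mm over their backs; the gripper's body (76 mm by 85 mm) begins 54 mm behind the grasp point. The pads swing forward as they close: fully open they stand 13 mm farther back than shut.
Start: joints at [-1.253, 0.241, 0.005, 1.335, 0, 1.571], TCP at [0.156, -0.475, 0.231] pointing down, gripper open.
Joint ranges: [-2.72, 2.72], [-1.05, 1.87], [-1.09, 1.28], [-1.99, 2.15], [-1.42, 1.44], [-3.14, 3.14]. Speed limits (rad/s): [2.79, 2.79, 3.14, 3.14, 3.14, 3.14].

INTERFACE

Orientations are given as a unit quaternion [x, y, z, w].
In Python, from workcell import bot gives the robot as it stands.
- The arm moves only by the tool carry_out, never from a script. Its argument "increments" is one flat list of numbers, 5 for each row, row after row: the finger opening in cm, from 0 to 8.54, then the shift along the tool's x, y, z in cm, then the turn about the tool's z in rad. A call has exactly 5 rows; each row shifts and turns the commanded pose from where the row before left it, along the tool's axes as they then stand; what a row does not reach is not made up. A row lasts 1/8 s, in which the tool goes at most 62.5 mm and 10.7 degrees, less where a joint would pass 70% of its speed; a pose out of reach is approached as far as the arm can. A call with a gripper value outside its range is refused whole. The fingers move at their own pace and stop on an object; the grip force is fixed at half the most. Time passes only in rows, so rows that do not move let the fingers close, or fill a call up. It gives the time, the measured TCP pose, the force, the opening and the grip force at its end, in the units of the state.
- bot.get_obs(): the state, without advancing time (a new reading comes with each control period).
- bot.camera(name): name is "scene" or "top" or "wrist"; returns a dict with "pixels" (480x640x3 uint8, blue, green, red), "range_z" (480x640 float32, m along the optical axis (not along the pixel's ray), 0 where there is no reading), "mtx" (3x3 intrinsics, pixels), "D" ([k1, k2, p1, p2, k3] as OpenCV has them; the pictures are not rectified), "eye" and "attitude" of the camera in the world. Camera axes: x right, y down, z forward; pixel columns grow to the right and rows downward; lengths in m; the calibration is good to about 2 mm. A picture is of the moment at which its call begins.
- bot.job_done(): hands the job in; it is judged then, once.
Trained networks look in a picture, given as the dict that the camera call returned (one of the last four; its "shot" number tells which), for a name from the list of things; names that differ only in an ending like _2 or _b are one class to them, and where a whole thing is asked for, a point or a joint stands for the part that bears it (a point fixed in the world has none). Each returns a list of dicts, best first, with "p" (0 to 1); they miss things now and then, are a little off and sometimes report something else, mostly with a low value. They report only what shows in the picture. A call takes as long as a camera call. They do not tell look-alikes from the thing itself.
- bot.find_in(picture, name): "xyz" ([x, y, z] in m, in the coordinates of the camera as it stood for that picture, good to about 4 mm: the middle of the surface that is visible of it).
- bot.regions_of(picture, name): "mask" (480x640 bool, what is visible of it).
- bot.place_of(picture, name): "xyz" ([x, y, z] in m, in the coordinates of the camera as it stood for that picture, good to about 4 mm: a listed point, or the origin of a listed thing).
The state is a dict: "clock": time; "joint_pos": joint angles; "joint_vel": joint speeds; "tau": joint torques, N m; "eef_pos": TCP position; "tool_rot": TCP orientation; "ft_force": force on the tool from outside, world axes, zero at the start; "ft_torque": the same for the moment, N m; "grip_width": finger opening in m; "grasp_force": force on a finger pad.
Only numpy, scipy, OpenCV 4.12 (cv2) and the standard library are available. Lean on these libraries where they do the work, as an engineer would, in place of code of your own. Each camera call takes 0.05 s, during which the arm holds its last target. There are 200 camera calls.

## Working session

There is one attempt and no reset: what is moved stays moved. The work goes in short steps, Python scripts to look and compute and a tool call to move; the robot and the scene stay as the last step left them, time stands still between calls to the robot, and variables do not carry over. Pictures are saved under pics/ and viewed, at most 10 in all, crops included, and the job is handed in when it is done.

Besides the shell and the picture viewer there is one more tool, called after "Call:" in YAML: its name, and indented under it one key for each argument. carry_out: Moves the arm, as the interface text tells. Its arguments: {"type":"object","properties":{"increments":{"type":"array","items":{"type":"number"}}},"required":["increments"]}

```bash
mkdir -p pics; cat > h.py <<'E'
import numpy as np, cv2
from scipy.spatial.transform import Rotation as R
from workcell import bot
def Rm(a):
    a=np.array(a,float); return a if a.shape==(3,3) else R.from_quat(a).as_matrix()
def w(p,x): return Rm(p["attitude"])@np.array(x)+np.array(p["eye"])
def cloud(p,mask):
    v,u=np.nonzero(mask&(p["range_z"]>0)); z=p["range_z"][v,u]
    n=cv2.undistortPoints(np.stack([u,v],1).astype(np.float64)[:,None],np.array(p["mtx"]),np.array(p["D"]))[:,0]
    c=np.c_[n*z[:,None],z]; return c@Rm(p["attitude"]).T+np.array(p["eye"]),u,v
E
python3 - <<'E'
from h import *
np.set_printoptions(precision=4,suppress=True)
for c in ["scene","top"]:
    p=bot.camera(c); cv2.imwrite(f"pics/{c}0.png",p["pixels"]); print(c,p["eye"],p["attitude"])
    for n in ["scraper_handle","scraper","dock_mouth","dock","rack","beaker","jar","bottle"]:
        print(n,[(round(d["p"],2),w(p,d["xyz"])) for d in bot.place_of(p,n)[:4]])
print(bot.get_obs())
E
```

```text
scene [1.1755 0.4674 0.7858] [ 0.3642  0.826  -0.3889 -0.1838]
scraper_handle [(0.7, array([0.5218, 0.2068, 0.1343]))]
scraper [(0.82, array([0.5817, 0.1906, 0.0245]))]
dock_mouth [(0.8, array([ 0.5315, -0.4548,  0.0901])), (0.71, array([ 0.3032, -0.1865,  0.0895])), (0.6, array([ 0.5259, -0.2338,  0.0909]))]
dock [(0.85, array([ 0.5352, -0.4549,  0.0004])), (0.76, array([ 0.525 , -0.2387, -0.0032])), (0.6, array([ 0.3056, -0.1903, -0.0001]))]
rack [(0.63, array([0.5628, 0.1885, 0.0025]))]
beaker [(0.67, array([0.713 , 0.2395, 0.0013]))]
jar [(0.66, array([ 0.747 , -0.0426,  0.0026]))]
bottle [(0.65, array([ 0.7329, -0.25  , -0.003 ]))]
top [ 0.4655 -0.1136  1.2365] [ 0.7133 -0.7004  0.0121 -0.0232]
scraper_handle [(0.87, array([0.5261, 0.204 , 0.13  ]))]
scraper [(0.86, array([0.5826, 0.1839, 0.0189]))]
dock_mouth [(0.65, array([ 0.5349, -0.4581,  0.0887])), (0.62, array([ 0.5247, -0.2386,  0.0909])), (0.57, array([ 0.3047, -0.1926,  0.0892]))]
dock [(0.97, array([ 0.5245, -0.239 ,  0.0014])), (0.94, array([ 0.3041, -0.1907,  0.0016])), (0.77, array([ 0.5301, -0.4534,  0.0005]))]
rack [(0.97, array([0.5656, 0.1913, 0.0005])), (0.7, array([ 0.5209, -0.2426,  0.0026]))]
beaker [(0.92, array([ 0.7118,  0.241 , -0.0017]))]
jar [(0.89, array([ 0.7483, -0.0442, -0.0009])), (0.71, array([ 0.7117,  0.2426, -0.0045])), (0.27, array([0.5656, 0.1897, 0.0023]))]
bottle [(0.92, array([ 0.7347, -0.251 , -0.0024]))]
{'clock': 0.9, 'joint_pos': array([-1.253 ,  0.2405,  0.005 ,  1.3352,  0.    ,  1.5708]), 'joint_vel': array([ 0.0007,  0.0005, -0.0009, -0.0024, -0.0008,  0.0002]), 'tau': array([  0.0001, -37.2196,  25.2693,   0.0011,   0.0001,   0.    ]), 'eef_pos': array([ 0.1563, -0.475 ,  0.2314]), 'tool_rot': array([0.9874, 0.1582, 0.    , 0.    ]), 'ft_force': array([ 0.5668,  0.6001, -0.4309]), 'ft_torque': array([ 0.0131,  0.0009, -0.0216]), 'grasp_force': 0.0, 'grip_width': 0.08552776320306878}
```

View pics/scene0.png

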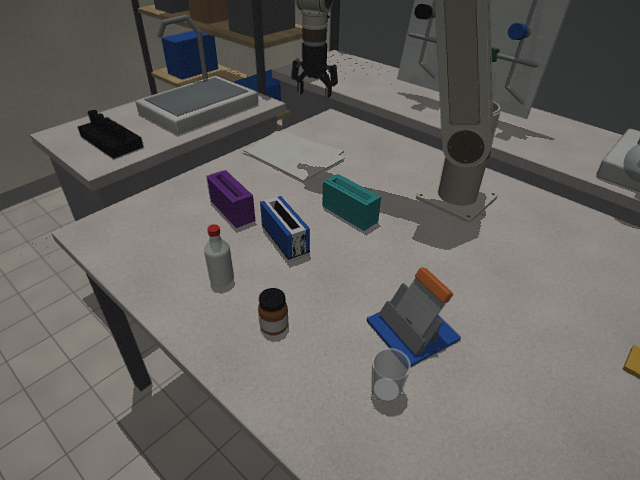

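View pics/top0.png

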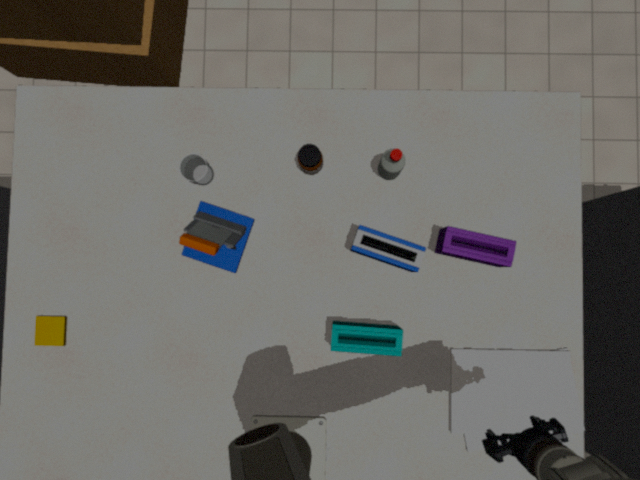

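The scene view shows the scraper's orange handle at about (433,284) and the blue/white dock at (285,227). The top view shows them at (200,245) and (388,250). The purple (477,247) and turquoise (367,338) docks are decoys. Next I'll measure yaws and fine positions.

```bash
cat > m.py <<'E'
from h import *
np.set_printoptions(precision=4,suppress=True)
def rect(P):
    (c,s,a)=cv2.minAreaRect((P[:,:2]*1000).astype(np.float32)); b=cv2.boxPoints((c,s,a))
    e=b[1]-b[0] if np.linalg.norm(b[1]-b[0])>np.linalg.norm(b[2]-b[1]) else b[2]-b[1]
    return np.array(c)/1000,sorted(s),np.degrees(np.arctan2(e[1],e[0]))%180
def clean(P,c,r,z0,z1): return P[(np.linalg.norm(P[:,:2]-c,axis=1)<r)&(P[:,2]>z0)&(P[:,2]<z1)]
E
python3 - <<'E'
from m import *
for c in ["top","scene"]:
    p=bot.camera(c); P,u,v=cloud(p,p["range_z"]>0)
    hsv=cv2.cvtColor(p["pixels"],cv2.COLOR_BGR2HSV)[v,u]
    D=clean(P,[.525,-.238],.12,.08,.1); print(c,"dock top",rect(D),np.median(D[:,2]))
    o=(hsv[:,0]>4)&(hsv[:,0]<18)&(hsv[:,1]>150)
    H=clean(P[o],[.525,.205],.09,.09,.19); print("handle",rect(H),H.mean(0),H[:,2].min(),H[:,2].max(),len(H))
    b=(hsv[:,0]>100)&(hsv[:,0]<125)&(hsv[:,1]>120)
    B=clean(P[b],[.56,.19],.12,.003,.02); print("base",rect(B))
o=bot.get_obs(); print(Rm(o["tool_rot"]))
E
```

```text
top dock top (array([ 0.5234, -0.2412]), [64.51249694824219, 169.87823486328125], np.float32(71.93376)) 0.09032097787617954
handle (array([0.522 , 0.2035]), [27.849300384521484, 89.28875732421875], np.float32(72.67653)) [0.522  0.2022 0.144 ] 0.12981682938474304 0.15371370804328355 457
base (array([0.5482, 0.1926]), [147.23831176757812, 148.8291473388672], np.float32(72.32617))
scene dock top (array([ 0.5257, -0.2383]), [65.86441802978516, 176.36964416503906], np.float32(72.92063)) 0.08954663822953224
handle (array([0.527 , 0.2081]), [26.426254272460938, 89.44583129882812], np.float32(71.16274)) [0.5315 0.2099 0.1406] 0.1275594312419378 0.14995704007839572 542
base (array([0.5502, 0.1963]), [149.24000549316406, 154.39089965820312], np.float32(162.66692))
[[ 0.9499  0.3125 -0.    ]
 [ 0.3125 -0.9499  0.    ]
 [-0.     -0.     -1.    ]]
```

Call:
carry_out:
  increments: [8.5, 0, 0, 0, -0.186, 8.5, 0, 0, 0, -0.186, 8.5, 0, 0, 0, -0.186, 8.5, 0, 0, 0, -0.186, 8.5, 0, 0, 0, -0.186]

```text
clock: 1.62
eef_pos: [0.1562, -0.475, 0.2313]
tool_rot: [0.81, 0.587, -0.0, -0.0]
ft_force: [-0.3, 0.6, -0.9]
grip_width: 0.0853
grasp_force: 0.0
```

Call:
carry_out:
  increments: [8.5, 5, 0.9, -0.3, 0, 8.5, 5, 0.9, -0.3, 0, 8.5, 5, 0.9, -0.3, 0, 8.5, 5, 0.9, -0.3, 0, 8.5, 5, 0.9, -0.3, 0]

```text
clock: 2.25
eef_pos: [0.2788, -0.2508, 0.2466]
tool_rot: [0.812, 0.584, 0.0, 0.0]
ft_force: [0.9, -0.5, 1.5]
grip_width: 0.085
grasp_force: 0.0
```

Call:
carry_out:
  increments: [8.5, 5, 0.9, 0, 0, 8.5, 5, 0.9, 0, 0, 8.5, 5, 0.9, 0, 0, 8.5, 5, 0.9, 0, 0, 8.5, 5, 0.9, 0, 0]

```text
clock: 2.88
eef_pos: [0.401, -0.0278, 0.2466]
tool_rot: [0.812, 0.584, 0.0, 0.0]
ft_force: [0.5, -1.6, 0.2]
grip_width: 0.0849
grasp_force: 0.0
```

Call:
carry_out:
  increments: [8.5, 5, 0.9, 0, 0, 8.5, 5, 0.9, 0, 0, 8.5, 5, 0.9, 0, 0, 8.5, 5, 0.9, 0, 0, 8.5, 4, 0.9, 0, 0]

```text
clock: 3.5
eef_pos: [0.5198, 0.1859, 0.2461]
tool_rot: [0.811, 0.585, 0.0, 0.0]
ft_force: [0.7, -0.6, -0.1]
grip_width: 0.0848
grasp_force: 0.0
```

```bash
python3 - <<'E'
from m import *
p=bot.camera("wrist"); cv2.imwrite("pics/w1.png",p["pixels"]); P,u,v=cloud(p,p["range_z"]>0)
hsv=cv2.cvtColor(p["pixels"],cv2.COLOR_BGR2HSV)[v,u]
o=(hsv[:,0]>4)&(hsv[:,0]<18)&(hsv[:,1]>150)
H=clean(P[o],[.525,.205],.09,.09,.19); print("handle",rect(H),H.mean(0),H[:,2].min(),H[:,2].max(),len(H))
print([(d["p"],w(p,d["xyz"])) for d in bot.place_of(p,"scraper_handle")])
T=Rm(bot.get_obs()["tool_rot"]); e=bot.get_obs()["eef_pos"]; print(e,T[:,:2].T)
for c in ([.525,.2055,.132],): print((np.array(c)-e)@T)
E
```

```text
handle (array([0.5268, 0.2088]), [28.070579528808594, 80.49066925048828], np.float32(72.25887)) [0.5266 0.2133 0.1419] 0.10507926704917714 0.14833774159429042 4475
[(0.92, array([0.5208, 0.204 , 0.1285]))]
[0.5206 0.1873 0.2452] [[ 0.3136  0.9495  0.0009]
 [ 0.9495 -0.3136 -0.0001]]
[ 0.0185 -0.0015  0.1132]
```

View pics/w1.png

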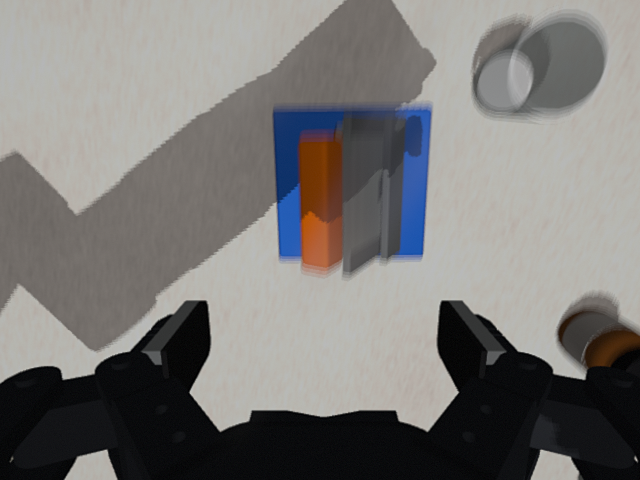

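The wrist view shows the handle (320,200) between the fingers and parallel to the pads, so I'll descend and grip.

Call:
carry_out:
  increments: [8.5, 0.9, -0.1, 2, 0, 8.5, 0.9, 0, 3, 0, 8.5, 0, 0, 3, 0, 8.5, 0, 0, 3, 0, 8.5, 0, 0, 2.5, 0]

```text
clock: 4.22
eef_pos: [0.5232, 0.2004, 0.1102]
tool_rot: [0.812, 0.584, -0.001, -0.0]
ft_force: [-0.4, 0.8, -0.5]
grip_width: 0.0847
grasp_force: 0.0
```

Call:
carry_out:
  increments: [5, 0, 0, 0, 0, 3, 0, 0, 0, 0, 2, 0, 0, 0, 0, 1, 0, 0, 0, 0, 1, 0, 0, 0, 0]

```text
clock: 4.85
eef_pos: [0.5258, 0.2014, 0.1139]
tool_rot: [0.812, 0.584, 0.002, 0.001]
ft_force: [-0.5, -1.9, 5.1]
grip_width: 0.0286
grasp_force: 58.7
```

Call:
carry_out:
  increments: [1, 0, -0.25, -0.43, 0, 1, 0, -0.25, -0.43, 0, 1, 0, -0.25, -0.43, 0, 1, 0, -0.25, -0.43, 0, 1, 0, 0, 0, 0]

```text
clock: 5.48
eef_pos: [0.516, 0.2044, 0.1299]
tool_rot: [0.812, 0.584, 0.002, 0.001]
ft_force: [3.5, -1.8, 1.4]
grip_width: 0.0288
grasp_force: 62.0
```

Call:
carry_out:
  increments: [1, 0, 0.5, -0.25, 0, 1, 0, 0.5, -0.2, 0, 1, 0, 0.5, -0.2, 0, 1, 0, 0.5, -0.15, 0, 1, 0, 0, 0, 0]

```text
clock: 6.1
eef_pos: [0.5339, 0.1978, 0.1367]
tool_rot: [0.812, 0.584, 0.0, 0.0]
ft_force: [-1.2, -0.3, -1.1]
grip_width: 0.0266
grasp_force: 59.5
```

```bash
python3 - <<'E'
from m import *
p=bot.camera("scene"); cv2.imwrite("pics/s2.png",cv2.resize(p["pixels"][220:400,340:520],(720,720))[:600]); 
E
```

```text
(no output)
```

View pics/s2.png

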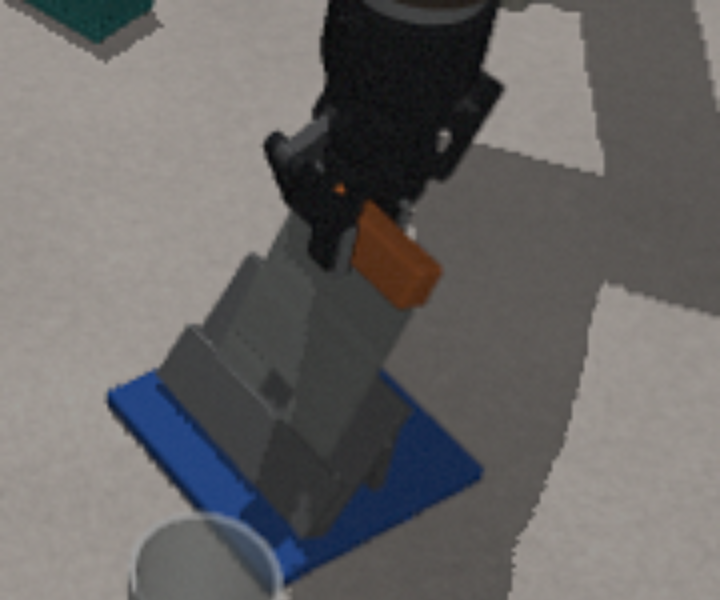

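The crop shows the scraper held, its lower part still in the trough at about (330,480), and the width is shrinking, so it is straightening. I'll continue.

Call:
carry_out:
  increments: [1, 0, 0.5, -0.1, 0, 1, 0, 0.5, -0.1, 0, 1, 0, 0.5, -0.1, 0, 1, 0, 0.5, -0.1, 0, 1, 0, 0, 0, 0]

```text
clock: 6.78
eef_pos: [0.545, 0.1942, 0.1415]
tool_rot: [0.811, 0.586, -0.004, -0.006]
ft_force: [-22.6, 6.0, 13.7]
grip_width: 0.0253
grasp_force: 59.6
```

Call:
carry_out:
  increments: [1, 0, 0, -0.3, 0, 1, 0, 0, -0.3, 0, 1, 0, 0, -0.3, 0, 1, 0, 0, -0.3, 0, 1, 0, 0, 0, 0]

```text
clock: 7.4
eef_pos: [0.5455, 0.1935, 0.1426]
tool_rot: [0.811, 0.586, -0.008, -0.006]
ft_force: [-2.7, 11.1, -35.2]
grip_width: 0.0246
grasp_force: 62.6
```

Call:
carry_out:
  increments: [1, 0, -0.3, 0, 0, 1, 0, -0.4, 0, 0, 1, 0, -0.4, 0, 0, 1, 0, -0.4, 0, 0, 1, 0, 0, 0, 0]

```text
clock: 8.02
eef_pos: [0.5404, 0.195, 0.1415]
tool_rot: [0.812, 0.584, -0.003, 0.002]
ft_force: [21.8, 3.4, -57.4]
grip_width: 0.025
grasp_force: 73.4
```

Call:
carry_out:
  increments: [1, 0, -0.3, 0.4, 0, 1, 0, -0.4, 0.3, 0, 1, 0, -0.4, 0, 0, 1, 0, 0, 0, 0, 1, 0, 0, 0, 0]

```text
clock: 8.65
eef_pos: [0.5359, 0.1984, 0.148]
tool_rot: [0.812, 0.583, 0.006, 0.007]
ft_force: [10.6, -5.3, -2.7]
grip_width: 0.0251
grasp_force: 76.9
```

```bash
python3 - <<'E'
from m import *
p=bot.camera("scene"); cv2.imwrite("pics/s3.png",cv2.resize(p["pixels"][220:370,340:520],(720,600),interpolation=cv2.INTER_CUBIC)); o=bot.get_obs(); print(o["eef_pos"],o["ft_force"],o["ft_torque"],o["grip_width"])
E
```

```text
[0.5358 0.1983 0.1481] [10.7379 -3.6704 -3.1237] [-1.4863 -3.6614 -0.0025] 0.024957062314737502
```

View pics/s3.png

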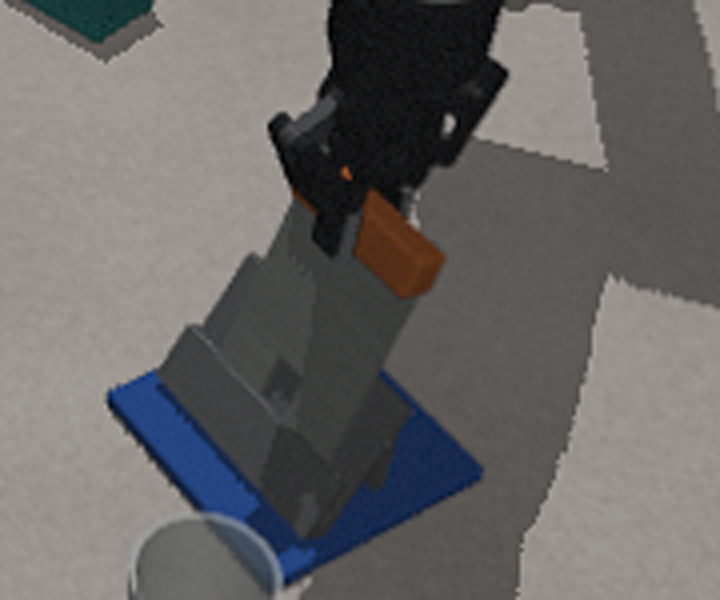

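Call:
carry_out:
  increments: [1, 0, -0.1, -0.4, 0, 1, 0, -0.2, -0.4, 0, 1, 0, -0.2, -0.4, 0, 1, 0, -0.2, -0.4, 0, 1, 0, 0, 0, 0]

```text
clock: 9.32
eef_pos: [0.5281, 0.2013, 0.1646]
tool_rot: [0.812, 0.583, 0.006, 0.005]
ft_force: [9.1, -3.4, 0.3]
grip_width: 0.0248
grasp_force: 73.6
```

Call:
carry_out:
  increments: [1, 0, 0.1, -0.5, 0, 1, 0, 0.1, -0.7, 0, 1, 0, 0, -1, 0, 1, 0, 0, -1.5, 0, 1, 0, 0, -1.5, 0]

```text
clock: 9.95
eef_pos: [0.5223, 0.2018, 0.2143]
tool_rot: [0.812, 0.584, -0.001, -0.0]
ft_force: [-0.5, 0.7, -1.8]
grip_width: 0.0248
grasp_force: 58.7
```

Call:
carry_out:
  increments: [1, 0, 0, -2, 0, 1, 0, 0, -2, 0, 1, 0, 0, -2, 0, 1, 0, 0, -2, 0, 1, 0, 0, 0, 0]

```text
clock: 10.58
eef_pos: [0.5236, 0.2022, 0.2959]
tool_rot: [0.811, 0.584, 0.002, 0.0]
ft_force: [-0.4, 0.1, -3.1]
grip_width: 0.0249
grasp_force: 59.3
```

```bash
python3 - <<'E'
from m import *
p=bot.camera("scene"); cv2.imwrite("pics/s4.png",cv2.resize(p["pixels"][150:330,340:520],(600,600),interpolation=cv2.INTER_CUBIC)); o=bot.get_obs(); print(o["eef_pos"],o["ft_force"],o["ft_torque"],o["grip_width"])
for d in bot.regions_of(p,"scraper")[:2]:
    P,u,v=cloud(p,cv2.erode(d["mask"].astype(np.uint8),np.ones((3,3)))>0); q=(P-o["eef_pos"])@Rm(o["tool_rot"]); print(d["p"],len(q))
    q=q[(abs(q)<.13).all(1)]
    for z in np.arange(-.03,.13,.01):
        s=q[abs(q[:,2]-z)<.005]
        if len(s)>8: print(round(z,3),len(s),np.median(s[:,1]).round(4),s[:,0].min().round(4),s[:,0].max().round(4))
E
```

```text
[0.5231 0.2019 0.2944] [-0.7349  0.2659 -3.8305] [-0.076   0.1209  0.0451] 0.02498440873812593
0.3 1887
```

View pics/s4.png

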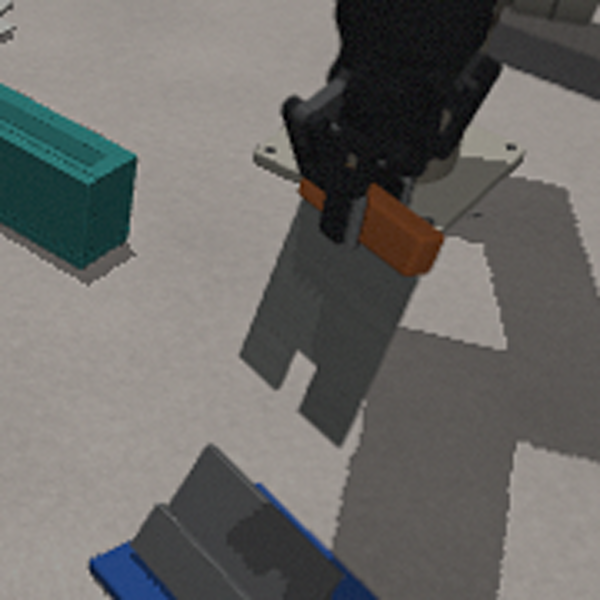

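The scraper is out with its notch visible at (300,365), still tilted. I'll measure the tilt and position in the tool frame.

```bash
cat > tilt.py <<'E'
from m import *
def tilt(cam="scene",hi=.13):
    p=bot.camera(cam); o=bot.get_obs(); P,u,v=cloud(p,p["range_z"]>0); q=(P-o["eef_pos"])@Rm(o["tool_rot"])
    s=q[(abs(q[:,0])<.06)&(abs(q[:,1])<.09)&(q[:,2]>.015)&(q[:,2]<hi)]
    A=np.c_[s[:,2],s[:,0],np.ones(len(s))]; k=np.ones(len(s),bool)
    for _ in range(6):
        c=np.linalg.lstsq(A[k],s[k,1],rcond=None)[0]; k=abs(A@c-s[:,1])<.004
    t=s[k]; print("n",k.sum(),"y=",c,"tilt deg",np.degrees(np.arctan(c[0])),"zmax",np.percentile(t[:,2],99.5),"x",np.percentile(t[:,0],[.5,99.5]))
    print(o["eef_pos"],o["ft_force"],o["grip_width"])
if __name__=="__main__": tilt()
E
python3 tilt.py
```

```text
n 1653 y= [ 0.2433 -0.0087  0.0065] tilt deg 13.673698953093515 zmax 0.10515506648120602 x [-0.0398  0.0512]
[0.5224 0.2016 0.2927] [ 0.1961 -0.4014 -3.2865] 0.024773998896066032
```

Call:
carry_out:
  increments: [1, -3, 0.8, 0, 0, 1, -4.5, 1.1, 0, 0, 1, -4.5, 1.1, 0, 0, 1, -4.5, 1.1, 0, 0, 1, -4.5, 1.1, 0, 0]

```text
clock: 11.35
eef_pos: [0.5047, -0.0154, 0.2924]
tool_rot: [0.812, 0.584, -0.001, -0.001]
ft_force: [1.1, 0.7, -3.6]
grip_width: 0.0212
grasp_force: 61.5
```

Call:
carry_out:
  increments: [1, -4.5, 1.1, 0, 0, 1, -4.5, 1.2, 0, 0, 1, -4.5, 1.2, 0, 0, 1, -4.5, 1.2, 0, 0, 1, -3.2, 1.1, 0, 0]

```text
clock: 11.98
eef_pos: [0.4923, -0.2351, 0.2922]
tool_rot: [0.812, 0.584, -0.001, -0.001]
ft_force: [1.0, 0.3, -3.0]
grip_width: 0.021
grasp_force: 61.5
```

Call:
carry_out:
  increments: [1, 0, 0, 2.5, 0, 1, 0, 0, 2.5, 0, 1, 0, 0, 2, 0, 1, 0, 0, 1, 0, 1, 0, 0, 0, 0]

```text
clock: 12.6
eef_pos: [0.4926, -0.2331, 0.2124]
tool_rot: [0.812, 0.584, -0.001, -0.001]
ft_force: [0.5, 0.0, -2.3]
grip_width: 0.0215
grasp_force: 61.6
```

```bash
python3 - <<'E'
from tilt import *
tilt(hi=.105)
p=bot.camera("scene"); cv2.imwrite("pics/s5.png",cv2.resize(p["pixels"][140:290,200:350],(600,600),interpolation=cv2.INTER_CUBIC))
o=bot.get_obs(); print("dock in tool",(np.array([.5243,-.2393,.09])-o["eef_pos"])@Rm(o["tool_rot"]))
E
```

```text
n 483 y= [ 0.0065 -0.0066  0.0012] tilt deg 0.3730305073619372 zmax 0.10437974389250848 x [-0.0406  0.052 ]
[ 0.4933 -0.2334  0.2134] [ 0.3088 -0.5555 -1.9901] 0.020678772674491065
dock in tool [0.0043 0.0308 0.1241]
```

View pics/s5.png

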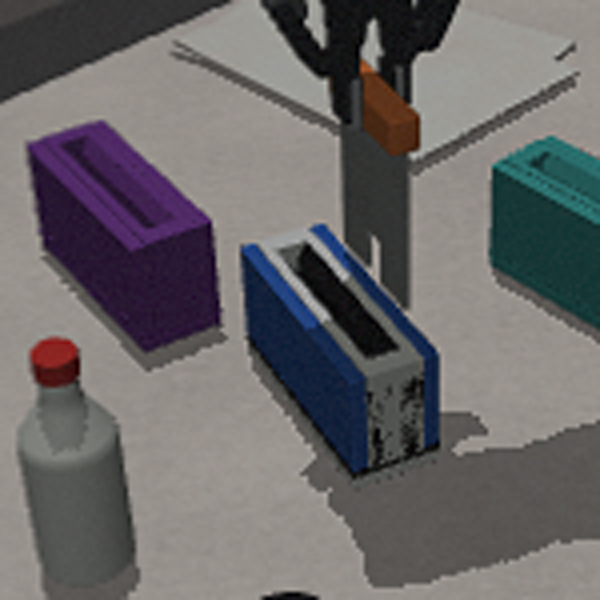

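The crop shows the scraper hanging upright behind the dock (notch at (375,255)); it settled square in the pads on the way. I'll shift it over the slot and lower it.

Call:
carry_out:
  increments: [1, -0.1, 0.6, -0.5, 0, 1, 0, 1, 0, 0, 1, 0, 1, 0, 0, 1, 0, 0.5, 0, 0, 1, 0, 0, 0, 0]

```text
clock: 13.32
eef_pos: [0.5227, -0.2443, 0.2181]
tool_rot: [0.812, 0.584, -0.0, -0.0]
ft_force: [0.0, 0.3, -2.7]
grip_width: 0.021
grasp_force: 61.6
```

```bash
python3 - <<'E'
from m import *
# plate and dock together in the same pictures, tool frame
for c in ["scene","top"]:
    p=bot.camera(c); o=bot.get_obs(); P,u,v=cloud(p,p["range_z"]>0); q=(P-o["eef_pos"])@Rm(o["tool_rot"])
    s=q[(abs(q[:,0])<.055)&(abs(q[:,1])<.02)&(q[:,2]>.03)&(q[:,2]<.095)]
    if len(s)>20: print(c,"plate n",len(s),np.percentile(s[:,1],[5,50,95]),"x",np.percentile(s[:,0],[1,99]))
    D=P[(np.linalg.norm(P[:,:2]-[.5245,-.239],axis=1)<.11)&(abs(P[:,2]-.09)<.004)]
    c0,sz,a=rect(D); print("dock",c0,sz,a,(np.array([*c0,.09])-o["eef_pos"])@Rm(o["tool_rot"]))
    print([(d["p"],(w(p,d["xyz"])-o["eef_pos"])@Rm(o["tool_rot"])) for d in bot.place_of(p,"dock_mouth")[:3]])
    print([(d["p"],(w(p,d["xyz"])-o["eef_pos"])@Rm(o["tool_rot"])) for d in bot.place_of(p,"scraper")[:1]])
print(o["eef_pos"],np.degrees(np.arctan2(Rm(o["tool_rot"])[1,0],Rm(o["tool_rot"])[0,0])))
E
```

```text
scene plate n 342 [0.0006 0.003  0.0042] x [-0.0401  0.0519]
dock [ 0.5251 -0.2381] [65.8229751586914, 174.01083374023438] 72.59066 [0.0066 0.0008 0.1281]
[(0.91, array([-0.0171, -0.2261,  0.1268])), (0.66, array([-0.1959,  0.0774,  0.1303])), (0.52, array([0.5212, 0.0311, 0.2199]))]
[(0.89, array([ 0.0041, -0.0032,  0.1153]))]
dock [ 0.5368 -0.2004] [64.36032104492188, 83.70523071289062] 71.70755 [0.0462 0.0002 0.1284]
[(0.9, array([0.0052, 0.0007, 0.1255]))]
[(0.72, array([ 0.4252, -0.0983,  0.2201]))]
[ 0.5221 -0.2441  0.2184] 71.49130316591302
```

Call:
carry_out:
  increments: [1, 0, 0, 1.5, 0, 1, 0, 0, 0.8, 0, 1, 0, 0, 0.7, 0, 1, 0, 0, 0.6, 0, 1, 0, 0, 0.6, 0]

```text
clock: 14.25
eef_pos: [0.5225, -0.2443, 0.1761]
tool_rot: [0.812, 0.584, 0.0, 0.0]
ft_force: [-0.0, 0.3, -2.4]
grip_width: 0.021
grasp_force: 61.6
```

Call:
carry_out:
  increments: [1, 0, 0, 0.6, 0, 1, 0, 0, 0.6, 0, 1, 0, 0, 0.5, 0, 1, 0, 0, 0.3, 0, 1, 0, 0, 0, 0]

```text
clock: 14.88
eef_pos: [0.5223, -0.2442, 0.1563]
tool_rot: [0.812, 0.584, -0.0, -0.0]
ft_force: [0.6, 0.6, -3.5]
grip_width: 0.021
grasp_force: 61.6
```

Call:
carry_out:
  increments: [1, 0, 0, 0.3, 0, 1, 0, 0, 0.3, 0, 1, 0, 0, 0.2, 0, 1, 0, 0, 0, 0, 1, 0, 0, 0, 0]

```text
clock: 15.5
eef_pos: [0.5237, -0.2445, 0.1545]
tool_rot: [0.811, 0.584, 0.002, 0.003]
ft_force: [-6.2, 3.8, 22.7]
grip_width: 0.0213
grasp_force: 65.2
```

Stopped at the pin height. I'll slide along the slot with light pressure.

Call:
carry_out:
  increments: [1, -0.2, 0, -0.2, 0, 1, -0.2, 0, 0, 0, 1, -0.2, 0, 0, 0, 1, -0.2, 0, 0, 0, 1, -0.2, 0, 0, 0]

```text
clock: 16.12
eef_pos: [0.5218, -0.252, 0.155]
tool_rot: [0.811, 0.585, 0.004, 0.001]
ft_force: [-0.6, 6.9, 14.9]
grip_width: 0.021
grasp_force: 64.6
```

Call:
carry_out:
  increments: [1, -0.2, 0, 0, 0, 1, -0.2, 0, 0, 0, 1, -0.2, 0, 0, 0, 1, -0.2, 0, 0, 0, 1, 0, 0, 0, 0]

```text
clock: 16.75
eef_pos: [0.5192, -0.2601, 0.1549]
tool_rot: [0.811, 0.585, 0.004, 0.002]
ft_force: [-0.4, 4.4, 12.7]
grip_width: 0.0214
grasp_force: 64.9
```

Call:
carry_out:
  increments: [1, -0.2, 0, 0, 0, 1, -0.2, 0, 0, 0, 1, -0.1, 0, 0, 0, 1, 0, 0, 0, 0, 1, 0, 0, 0, 0]

```text
clock: 17.38
eef_pos: [0.5177, -0.2646, 0.1546]
tool_rot: [0.811, 0.585, 0.004, 0.002]
ft_force: [-0.0, 5.2, 12.8]
grip_width: 0.0211
grasp_force: 65.1
```

Call:
carry_out:
  increments: [1, 0.5, 0, 0, 0, 1, 0.5, 0, 0, 0, 1, 0.5, 0, 0, 0, 1, 0.4, 0, 0, 0, 1, 0.2, 0, 0, 0]

```text
clock: 18.0
eef_pos: [0.5227, -0.2494, 0.1545]
tool_rot: [0.812, 0.584, -0.001, 0.005]
ft_force: [-3.1, -3.1, 9.5]
grip_width: 0.0213
grasp_force: 65.0
```

Call:
carry_out:
  increments: [1, 0.2, 0, 0, 0, 1, 0.2, 0, 0, 0, 1, 0.2, 0, 0, 0, 1, 0.2, 0, 0, 0, 1, 0.1, 0, 0, 0]

```text
clock: 18.62
eef_pos: [0.5254, -0.2408, 0.1537]
tool_rot: [0.812, 0.584, -0.001, 0.004]
ft_force: [-3.5, -5.2, 6.8]
grip_width: 0.021
grasp_force: 65.0
```

Call:
carry_out:
  increments: [1, 0.2, 0, 0.15, 0, 1, 0.2, 0, 0, 0, 1, 0.2, 0, 0, 0, 1, 0.2, 0, 0, 0, 1, 0.1, 0, 0, 0]

```text
clock: 19.25
eef_pos: [0.5284, -0.2316, 0.1521]
tool_rot: [0.812, 0.584, -0.001, 0.004]
ft_force: [-2.3, -4.1, 6.5]
grip_width: 0.0211
grasp_force: 65.5
```

Call:
carry_out:
  increments: [1, 0.2, 0, 0.15, 0, 1, 0.2, 0, 0, 0, 1, 0.2, 0, 0, 0, 1, 0.1, 0, 0, 0, 1, 0, 0, 0, 0]

```text
clock: 19.88
eef_pos: [0.5306, -0.2251, 0.1505]
tool_rot: [0.812, 0.584, -0.001, 0.004]
ft_force: [-2.8, -3.4, 6.0]
grip_width: 0.021
grasp_force: 65.9
```

```bash
python3 - <<'E'
from m import *
p=bot.camera("scene"); cv2.imwrite("pics/s6.png",cv2.resize(p["pixels"][150:290,210:350],(600,600),interpolation=cv2.INTER_CUBIC))
o=bot.get_obs(); P,u,v=cloud(p,p["range_z"]>0); T=Rm(o["tool_rot"]); q=(P-o["eef_pos"])@T
hsv=cv2.cvtColor(p["pixels"],cv2.COLOR_BGR2HSV)[v,u]
k=(hsv[:,0]>4)&(hsv[:,0]<18)&(hsv[:,1]>150)&(abs(q)<.09).all(1); h=q[k]
for a,b in [(-.06,-.03),(-.03,-.012),(.012,.03),(.03,.045),(.045,.07)]:
    s=h[(h[:,0]>a)&(h[:,0]<b)]
    if len(s)>5: print(a,b,len(s),"top z",np.percentile(s[:,2],3),"bot",np.percentile(s[:,2],97),"y",np.percentile(s[:,1],97))
print("x range",np.percentile(h[:,0],[1,99]), o["ft_torque"], (np.array([.5250,-.2385,.09])-o["eef_pos"])@T)
E
```

```text
-0.03 -0.012 10 top z -0.03315766826785831 bot -0.026937353386301245 y -0.0011218785775628016
0.012 0.03 63 top z -0.0555318857747829 bot -0.00533609098246259 y 0.011834494462033137
0.03 0.045 58 top z -0.02523878671088508 bot -0.0012647742140086018 y 0.011280939054135455
0.045 0.07 50 top z -0.021320465700963843 bot -0.0011733613296487353 y 0.009944582046539625
x range [-0.0186  0.0502] [-1.3383  0.8294  0.056 ] [-0.0141 -0.0013  0.0605]
```

View pics/s6.png

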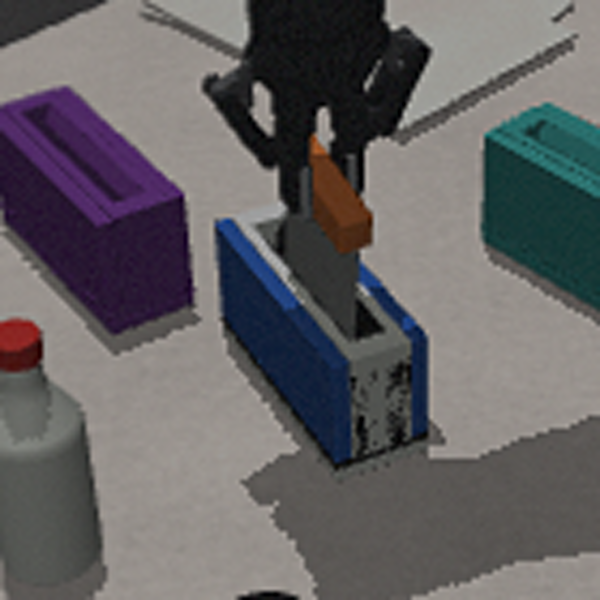

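The crop shows the scraper in the slot, pitched slightly in-plane (its lower edge lags behind the hand), so the notch hasn't yet covered the + end. I'll continue.

Call:
carry_out:
  increments: [1, 0.2, 0, 0.1, 0, 1, 0.2, 0, 0, 0, 1, 0.2, 0, 0, 0, 1, 0.2, 0, 0, 0, 1, 0, 0, 0, 0]

```text
clock: 20.55
eef_pos: [0.5334, -0.2162, 0.1485]
tool_rot: [0.812, 0.584, 0.0, 0.002]
ft_force: [-1.2, -2.4, 5.7]
grip_width: 0.0208
grasp_force: 66.0
```

```bash
cat > pitch.py <<'E'
from m import *
p=bot.camera("scene"); o=bot.get_obs(); P,u,v=cloud(p,p["range_z"]>0); T=Rm(o["tool_rot"]); q=(P-o["eef_pos"])@T
s=q[(abs(q[:,1]-.001)<.008)&(abs(q[:,0])<.08)&(q[:,2]>.004)&(q[:,2]<.055)]
zs=[];xs=[];xl=[]
for z in np.arange(.006,.055,.004):
    b=s[abs(s[:,2]-z)<.003]
    if len(b)>6: zs.append(z); xs.append(b[:,0].max()); xl.append(b[:,0].min())
print("z",np.round(zs,3)); print("x+",np.round(xs,4)); print("x-",np.round(xl,4))
c=np.polyfit(zs,xs,1); print("slope deg",np.degrees(np.arctan(c[0])))
print("dock in tool",(np.array([.5250,-.2385,.09])-o["eef_pos"])@T,o["eef_pos"],o["ft_force"])
E
python3 pitch.py
```

```text
z [0.014 0.018 0.022 0.026 0.03  0.034 0.038 0.042 0.046 0.05  0.054]
x+ [0.0439 0.0416 0.0413 0.0413 0.0411 0.0407 0.0407 0.04   0.0396 0.0378
 0.0378]
x- [-0.009  -0.0158 -0.0199 -0.0218 -0.0477 -0.0473 -0.049  -0.049  -0.0512
 -0.0512 -0.051 ]
slope deg -6.95011885488218
dock in tool [-0.0238 -0.0011  0.0586] [ 0.5334 -0.2161  0.1485] [-2.0969 -2.6306  5.8685]
```

Call:
carry_out:
  increments: [1, 0.2, 0, 0.05, 0, 1, 0.2, 0, 0, 0, 1, 0.2, 0, 0, 0, 1, 0.2, 0, 0, 0, 1, 0.1, 0, 0, 0]

```text
clock: 21.22
eef_pos: [0.5356, -0.2065, 0.1464]
tool_rot: [0.812, 0.584, 0.0, 0.001]
ft_force: [0.1, -2.9, 5.1]
grip_width: 0.0209
grasp_force: 66.0
```

```bash
python3 pitch.py
```

```text
z [0.014 0.018 0.022 0.026 0.03  0.034 0.038 0.042 0.046 0.05  0.054]
x+ [0.0444 0.0417 0.0417 0.0412 0.0409 0.0391 0.0391 0.0379 0.0377 0.0368
 0.0519]
x- [-0.0096 -0.0114 -0.018  -0.043  -0.0492 -0.0474 -0.0491 -0.0484 -0.0501
 -0.0557 -0.0546]
slope deg -0.3332799918222211
dock in tool [-0.0338  0.0001  0.0564] [ 0.5356 -0.2064  0.1464] [-1.0965 -2.2799  4.8969]
```

Call:
carry_out:
  increments: [1, 0, 0, -0.15, 0, 1, -0.4, 0, -0.05, 0, 1, -0.4, 0, -0.05, 0, 1, -0.4, 0, -0.05, 0, 1, -0.3, 0, -0.05, 0]

```text
clock: 21.9
eef_pos: [0.5303, -0.2197, 0.1495]
tool_rot: [0.811, 0.584, 0.001, -0.001]
ft_force: [1.7, 5.6, 2.6]
grip_width: 0.021
grasp_force: 65.5
```

Call:
carry_out:
  increments: [1, -0.3, 0, -0.05, 0, 1, -0.3, 0, -0.05, 0, 1, -0.3, 0, -0.05, 0, 1, -0.3, 0, -0.05, 0, 1, 0, 0, 0, 0]

```text
clock: 22.52
eef_pos: [0.5259, -0.2325, 0.151]
tool_rot: [0.812, 0.584, -0.001, -0.0]
ft_force: [0.1, -0.3, -2.7]
grip_width: 0.0209
grasp_force: 65.0
```

```bash
python3 pitch.py
```

```text
z [0.014 0.018 0.022 0.026 0.03  0.034 0.038 0.042 0.046 0.05  0.054]
x+ [0.0442 0.0442 0.0433 0.0433 0.0399 0.0384 0.0385 0.0384 0.038  0.0365
 0.0365]
x- [-0.012  -0.012  -0.0199 -0.0353 -0.0481 -0.0481 -0.0488 -0.0476 -0.0513
 -0.0549 -0.0552]
slope deg -12.289385802242286
dock in tool [-0.0062  0.001   0.0611] [ 0.5261 -0.2323  0.1511] [ 0.2796 -0.4407 -2.2015]
```

Call:
carry_out:
  increments: [1, 0, 0, 0.2, 0, 1, 0, 0, 0.2, 0, 1, 0, 0, 0.2, 0, 1, 0, 0, 0.2, 0, 1, 0, 0, 0, 0]

```text
clock: 23.2
eef_pos: [0.5264, -0.2319, 0.1433]
tool_rot: [0.812, 0.584, -0.0, -0.0]
ft_force: [0.1, 0.1, -2.6]
grip_width: 0.0209
grasp_force: 64.9
```

The pin is in the notch and it is dropping freely, so I'll continue down.

Call:
carry_out:
  increments: [1, 0, 0, 0.2, 0, 1, 0, 0, 0.2, 0, 1, 0, 0, 0.2, 0, 1, 0, 0, 0.2, 0, 1, 0, 0, 0, 0]

```text
clock: 23.82
eef_pos: [0.5265, -0.2325, 0.1354]
tool_rot: [0.812, 0.584, -0.0, 0.0]
ft_force: [0.2, -2.3, -3.5]
grip_width: 0.0206
grasp_force: 64.8
```

```bash
python3 pitch.py
```

```text
z [0.014 0.018 0.022 0.026 0.03  0.034 0.038 0.042 0.046 0.05  0.054]
x+ [0.0421 0.0425 0.0425 0.0393 0.0401 0.0405 0.0378 0.079  0.079  0.08
 0.08  ]
x- [-0.0077 -0.0123 -0.0209 -0.0214 -0.0459 -0.0394 -0.0499 -0.0732 -0.0783
 -0.0779 -0.0771]
slope deg 50.097007674965596
dock in tool [-0.0062  0.0005  0.0454] [ 0.5265 -0.2325  0.1354] [-0.0652 -2.8935 -3.5301]
```

Call:
carry_out:
  increments: [1, -0.3, 0, 0.05, 0, 1, -0.3, 0, 0.05, 0, 1, -0.3, 0, 0.05, 0, 1, -0.3, 0, 0.05, 0, 1, 0, 0, 0, 0]

```text
clock: 24.5
eef_pos: [0.5231, -0.2423, 0.1337]
tool_rot: [0.811, 0.584, 0.001, -0.001]
ft_force: [0.9, 5.0, -0.0]
grip_width: 0.021
grasp_force: 65.1
```

Call:
carry_out:
  increments: [1, -0.3, 0, 0.05, 0, 1, -0.3, 0, 0.05, 0, 1, -0.2, 0, 0.1, 0, 1, 0, 0, 0.1, 0, 1, 0, 0, 0, 0]

```text
clock: 25.12
eef_pos: [0.5203, -0.2514, 0.1314]
tool_rot: [0.812, 0.584, -0.0, 0.001]
ft_force: [-0.0, 4.2, 5.5]
grip_width: 0.0213
grasp_force: 65.7
```

```bash
sed -i 's/q\[:,2\]<.055/q[:,2]<.036/; s/.006,.055/.006,.036/' pitch.py; python3 pitch.py
```

```text
z [0.01  0.014 0.018 0.022 0.026 0.03  0.034]
x+ [0.0474 0.0474 0.0469 0.0459 0.0463 0.0468 0.0468]
x- [-0.0049 -0.0049 -0.013  -0.02   -0.0353 -0.0403 -0.0403]
slope deg -1.8864059278330734
dock in tool [0.0138 0.0003 0.0414] [ 0.5203 -0.2515  0.1314] [0.2459 3.281  5.0396]
```

Call:
carry_out:
  increments: [1, -0.1, 0, 0.15, 0, 1, -0.1, 0, 0.15, 0, 1, 0, 0, 0.15, 0, 1, 0, 0, 0.1, 0, 1, 0, 0, 0, 0]

```text
clock: 25.8
eef_pos: [0.5201, -0.2555, 0.1299]
tool_rot: [0.812, 0.584, -0.0, 0.004]
ft_force: [-5.3, -0.2, 22.5]
grip_width: 0.021
grasp_force: 68.7
```

```bash
cat > top.py <<'E'
from m import *
# handle height and level from scene camera
p=bot.camera("scene"); o=bot.get_obs(); P,u,v=cloud(p,p["range_z"]>0)
hsv=cv2.cvtColor(p["pixels"],cv2.COLOR_BGR2HSV)[v,u]
k=(hsv[:,0]>4)&(hsv[:,0]<18)&(hsv[:,1]>120)&(np.linalg.norm(P[:,:2]-[.523,-.245],axis=1)<.08)&(P[:,2]<.2)&(P[:,2]>.1); H=P[k]
d=np.array([.309,.951]); t=(H[:,:2]-[.525,-.2385])@d
for a in np.arange(-.07,.05,.012):
    s=H[(t>a)&(t<a+.012),2]
    if len(s)>5: print(round(a,3),len(s),np.percentile(s,[3,97]).round(4))
print(o["eef_pos"],o["ft_force"],o["grip_width"])
cv2.imwrite("pics/top_%d.png"%(o["clock"]*100),cv2.resize(p["pixels"][150:290,210:350],(600,600),interpolation=cv2.INTER_CUBIC)); print("%d"%(o["clock"]*100))
E
python3 top.py
```

```text
-0.046 6 [0.1578 0.1605]
-0.034 11 [0.1572 0.1602]
-0.022 23 [0.1496 0.1599]
-0.01 28 [0.1395 0.159 ]
0.002 36 [0.1377 0.1579]
0.014 38 [0.1368 0.1575]
0.026 62 [0.1337 0.1563]
[ 0.5201 -0.2555  0.1299] [-5.5033  0.422  22.0067] 0.021260276734165688
2585
```

Call:
carry_out:
  increments: [1, -0.2, 0, 0.05, 0, 1, -0.2, 0, 0, 0, 1, -0.2, 0, 0, 0, 1, -0.2, 0, 0, 0, 1, 0, 0, 0, 0]

```text
clock: 26.48
eef_pos: [0.5178, -0.2622, 0.1278]
tool_rot: [0.812, 0.584, 0.0, 0.003]
ft_force: [-2.5, 1.4, 15.2]
grip_width: 0.021
grasp_force: 68.1
```

```bash
python3 top.py
```

```text
-0.046 7 [0.1555 0.1574]
-0.034 15 [0.1536 0.1577]
-0.022 18 [0.1464 0.1617]
-0.01 40 [0.1374 0.1575]
0.002 31 [0.1347 0.1576]
0.014 78 [0.1344 0.1575]
[ 0.5178 -0.2622  0.1278] [-2.7902  1.7058 14.3072] 0.02071068575446393
2652
```

Call:
carry_out:
  increments: [1, 0, 0, 0.2, 0, 1, 0, 0, 0.2, 0, 1, 0, 0, 0, 0, 1, 0, 0, 0, 0, 1, 0, 0, 0, 0]

```text
clock: 27.15
eef_pos: [0.5182, -0.2626, 0.1277]
tool_rot: [0.812, 0.584, 0.001, 0.004]
ft_force: [-7.5, 3.2, 32.3]
grip_width: 0.0212
grasp_force: 71.1
```

```bash
python3 top.py
```

```text
-0.046 8 [0.1543 0.1578]
-0.034 14 [0.1536 0.158 ]
-0.022 23 [0.1427 0.1622]
-0.01 34 [0.1359 0.1576]
0.002 35 [0.1359 0.1584]
0.014 74 [0.135  0.1569]
[ 0.5182 -0.2626  0.1277] [-7.7139  3.1219 31.783 ] 0.02066878704531705
2720
```

It is level and hard on the floor. I'll unload, release and withdraw.

Call:
carry_out:
  increments: [1, 0, 0, -0.3, 0, 1, 0, 0, -0.4, 0, 1, 0, 0, 0, 0, 3, 0, 0, 0, 0, 5, 0, 0, 0, 0]

```text
clock: 27.82
eef_pos: [0.5163, -0.2608, 0.1267]
tool_rot: [0.812, 0.584, -0.001, -0.0]
ft_force: [-0.6, -1.2, -0.3]
grip_width: 0.0469
grasp_force: 0.0
```

Call:
carry_out:
  increments: [6, 0, 0, 0, 0, 6, 0, 0, 0, 0, 6, 0, 0, -1, 0, 6, 0, 0, -2, 0, 6, 0, 0, -3, 0]

```text
clock: 28.45
eef_pos: [0.5165, -0.2602, 0.188]
tool_rot: [0.812, 0.584, -0.0, -0.001]
ft_force: [0.4, -0.2, 0.0]
grip_width: 0.06
grasp_force: 0.0
```

Call:
carry_out:
  increments: [6, 0, 0, -4, 0, 6, 0, 0, -4, 0, 6, 0, 0, -3, 0, 6, 0, 0, 0, 0, 6, 0, 0, 0, 0]

```text
clock: 29.08
eef_pos: [0.5168, -0.2603, 0.2972]
tool_rot: [0.812, 0.584, -0.0, -0.0]
ft_force: [1.1, 0.2, -0.9]
grip_width: 0.0601
grasp_force: 0.0
```

```bash
python3 top.py; cp $(ls -t pics/top_*.png|head -1) pics/final.png
```

```text
-0.07 7 [0.1533 0.1568]
-0.058 28 [0.1408 0.1573]
-0.046 35 [0.1368 0.1576]
-0.034 24 [0.1399 0.158 ]
-0.022 36 [0.1387 0.1585]
-0.01 33 [0.1387 0.159 ]
0.002 36 [0.137  0.1585]
0.014 71 [0.1339 0.1567]
0.026 7 [0.1416 0.1531]
[ 0.5165 -0.2601  0.2965] [-0.3384  0.3028  0.5069] 0.05995764997425808
2912
```

View pics/final.png

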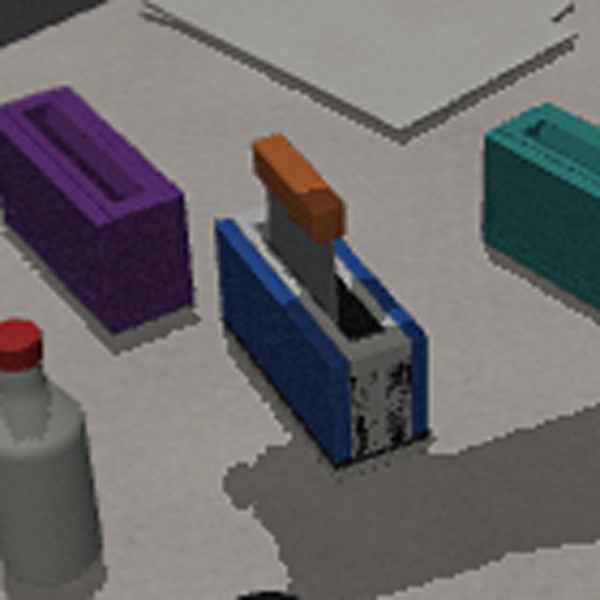

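The crop shows the scraper upright and level in the blue and white dock, its handle at about (297,185) with its top at about 0.157 m (home is 0.156). The gripper is clear.

```bash
python3 -c "from workcell import bot; print(bot.job_done())"
```

```text
the job is handed in; nothing more can be done
None
```

The scraper is upright and fully down in the blue and white dock, released with the gripper clear, and the job is handed in at about 29 s of the 61 s limit; the verdict was not shown.

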